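Clear the wax-warming plate, move the pans up, load the wax

TASK

The empty end ring of the warming plate is littered with chips of dry clay: with the scraper block, never with the fingers, wipe them all off the plate's edge nearest the robot, into the crumb trough. Only then move both pans up one place by sliding them along the plate without lifting or tipping them: the one from the middle to the centre of the cleared ring, the one from the other end to the centre of the middle ring. Then put all the wax blocks from the board into the skillet, and finish with the scraper standing foot down on its mat again; leave the other things on the table where they are.

Things in the scene. Friction and masses are not known exactly. Their poses are not given: they have to be found in the camera images.
- plate: fixed steel warming plate: slab 220 (its x) x 500 (its y) mm, top face 35 mm above the table. Along its near edge (-x side, towards the robot) runs an aluminium crumb trough of the same length, from x = -176 to -110 mm in the plate's frame, floor 6 mm and outer wall 26 mm above the table. Origin: centre of the slab's underside, at table height
- ring_free: white circle of 153 mm diameter painted on the plate: the end ring (left or right, it varies) that carries no pan and is littered with chips. Origin: its centre, on the plate's top face
- ring_mid: the like circle in the middle of the plate, 160 mm from the other two; a pan stands on it at the start. Origin: its centre, on the plate's top
- ring_end: the like circle at the other end, also with a pan on it at the start. Origin: its centre, on the plate's top
- saucepan: small empty steel saucepan, 106 mm diameter, 70 mm high, straight sides, about 0.45 kg, on the middle or the end ring (it varies). Black stick handle 18 mm wide, 14 mm thick, along its -x axis, 61 to 166 mm from the pan's centre, its mid-height 48 mm above the underside. Origin: centre of the pan's underside
- skillet: small empty steel skillet, flared: 112 mm diameter at the foot, 132 at the rim, 40 mm high, about 0.55 kg, on the other one of the two rings. Black stick handle 18 mm wide, 14 mm thick, along its -x axis, 72 to 177 mm from the centre, its mid-height 35 mm above the underside. Origin: centre of the pan's underside
- mat: grey felt mat 150 (x) x 120 (y) x 4 mm, fixed on the table to the left or right of the plate (it varies), the scraper's place. Origin: centre of its underside
- scraper: scraper block standing on its foot: black rubber foot 28 (x) x 60 (y) x 22 mm high, above it a wooden grip 20 (x) x 48 (y) mm up to 63 mm total height; it wipes with its wide face (x direction). Origin: centre of its underside
- clay_disc: bystander: flat carved disc of brown clay, 100 mm diameter, 22 mm high, beside one far corner of the plate. Origin: centre of its underside
- ware_board: plywood board 150 x 150 x 12 mm, fixed on the table on the side of the plate away from the mat; the wax blocks start on it. Origin: centre of its underside
- cup: bystander: pale fired-clay cup, 76 mm diameter, 80 mm high, beside the plate's other far corner. Origin: centre of its underside
- jar: bystander: brown glass jar, 70 mm diameter, 60 mm high, on the near left part of the table. Origin: centre of its underside
- clay_tag: bystander: flat clay tag 87 x 34 x 12 mm between the robot and the plate. Origin: under its middle
- brush: bystander: brush 200 mm long lying between the robot and the plate. Origin: under its middle
- chip0: chip of dry clay, a rough 24 x 18 x 14 mm block lying on the empty ring; origin: its middle. None if absent in this run
- chip1: chip of dry clay, a rough 20 x 18 x 16 mm block lying on the empty ring; origin: its middle. None if absent in this run
- chip2: chip of dry clay, a rough 24 x 20 x 13 mm block lying on the empty ring; origin: its middle. None if absent in this run
- chip3: chip of dry clay, a rough 22 x 16 x 15 mm block lying on the empty ring; origin: its middle. None if absent in this run
- chip4: chip of dry clay, a rough 19 x 19 x 14 mm block lying on the empty ring; origin: its middle. None if absent in this run
- wax0: block of hard off-white wax, 28 x 28 x 22 mm high, on the board. Origin: centre of its underside. None if absent in this run
- wax1: block of hard off-white wax, 28 x 28 x 22 mm high, on the board. Origin: centre of its underside. None if absent in this run
- wax2: block of hard off-white wax, 28 x 28 x 22 mm high, on the board. Origin: centre of its underside. None if absent in this run
- wax3: block of hard off-white wax, 28 x 28 x 22 mm high, on the board. Origin: centre of its underside. None if absent in this run
Mind the look-alikes: they are no part of the job. What is shaped like the wax2 but orange is not meant.

How it is judged (in metres and radians):
On the way, in this order (a step that is already met when the one before it is completed fails the run):
1. every chip present lies in the crumb trough (x of chip0 in the frame of plate between -0.176 and -0.112 m and y of chip0 in the frame of plate between -0.25 and 0.25 m and z of chip0 in the frame of plate between -0.01 and 0.05 m and x of chip1 in the frame of plate between -0.176 and -0.112 m and y of chip1 in the frame of plate between -0.25 and 0.25 m and z of chip1 in the frame of plate between -0.01 and 0.05 m and x of chip2 in the frame of plate between -0.176 and -0.112 m and y of chip2 in the frame of plate between -0.25 and 0.25 m and z of chip2 in the frame of plate between -0.01 and 0.05 m and x of chip3 in the frame of plate between -0.176 and -0.112 m and y of chip3 in the frame of plate between -0.25 and 0.25 m and z of chip3 in the frame of plate between -0.01 and 0.05 m and x of chip4 in the frame of plate between -0.176 and -0.112 m and y of chip4 in the frame of plate between -0.25 and 0.25 m and z of chip4 in the frame of plate between -0.01 and 0.05 m), for 0.2 s.
2. both pans stand one place up, each centred on its ring (((horizontal distance between saucepan and ring_free below 0.015 m and horizontal distance between skillet and ring_mid below 0.015 m) or (horizontal distance between skillet and ring_free below 0.015 m and horizontal distance between saucepan and ring_mid below 0.015 m)) and distance of each of saucepan, skillet from where it was at the start of the episode above 0.1 m and height (world z) of saucepan between 0.03 and 0.041 m and angle between each of saucepan, skillet's own z axis and vertical below 0.08 rad and linear speed of each of saucepan, skillet below 0.02 m/s and height (world z) of skillet between 0.03 and 0.041 m), for 0.2 s.
3. every wax block present lies in the skillet (horizontal distance between each of wax0, wax1, wax2, wax3 and skillet below 0.058 m and z of wax0 in the frame of skillet between 0 and 0.038 m and linear speed of each of wax0, wax1, wax2, wax3 below 0.05 m/s and z of wax1 in the frame of skillet between 0 and 0.038 m and z of wax2 in the frame of skillet between 0 and 0.038 m and z of wax3 in the frame of skillet between 0 and 0.038 m), for 0.2 s.
At the end, for the whole second after the job is handed in: All chips in the trough; the pan from the middle within 15 mm of the cleared ring's centre, the one from the end within 15 mm of the middle ring's, both flat on the plate, at rest; all wax in the skillet; scraper foot down on the mat, centre within 55 (x) and 45 mm (y) of the mat's centre (all of step 1 and all of step 2 and all of step 3 and x of scraper in the frame of mat between -0.055 and 0.055 m and y of scraper in the frame of mat between -0.045 and 0.045 m and z of scraper in the frame of mat between 0 and 0.009 m and angle between scraper's own z axis and vertical below 0.1 rad and linear speed of scraper below 0.02 m/s); the robot touches nothing.
It fails at once if a pan is lifted off the plate (8 mm) or tipped (over 0.2 rad) ((height (world z) of saucepan above 0.043 m or angle between saucepan's own z axis and vertical above 0.2 rad) or (height (world z) of skillet above 0.043 m or angle between skillet's own z axis and vertical above 0.2 rad)).
It fails at once if a pan is pushed off the plate (height (world z) of any of saucepan, skillet below 0.02 m).
It fails at once if the fingers touch a chip (contact force between the fingers and chip0 above 0.3 N or contact force between the fingers and chip1 above 0.3 N or contact force between the fingers and chip2 above 0.3 N or contact force between the fingers and chip3 above 0.3 N or contact force between the fingers and chip4 above 0.3 N).
It fails at once if a bystander is moved more than 40 mm (distance of any of clay_disc, cup, jar, clay_tag, brush from where it was at the start of the episode above 0.04 m).
Of chip0, chip1, chip2, chip3, chip4 only 3 to 5 are there at a start; the rules pass over those that are not, and their reading is None.
Of wax0, wax1, wax2, wax3 only 2 to 4 are there at a start; the rules pass over those that are not, and their reading is None.
At some moment in a run one of saucepan, skillet may be knocked a few centimetres aside while the robot is not near it.
Once in a run the grip may slacken for a moment while it holds something.
It also fails if it takes over 210 s, if anything falls off the work surface, if the arm or the gripper's body presses on something with over 40 N, if the wrist force passes 120 N, or if a joint passes its speed limit or range.

ROBOT

A 6-joint arm with a two-finger parallel gripper is mounted at the origin on the work surface. World frame = base frame: x ahead of the robot, y to its left, z up, the work surface at z = 0. Lengths are in m, angles in degrees, forces in N, time in s.
With the tool pointing down it reaches from about 0.35 to 0.875 m from the base axis. Payload 4.2 kg.
Tool frame: the origin (TCP) lies at the very end of the fingers, on their centre line; the grasp point (between the pads) lies 19 mm behind it; z points along the fingers, y is the line along which they close (so a half turn about z gives the same grasp; the last joint's range is limited). The gripper opens to 87 mm and grips with 3 to 60 N. Pads are 19 mm wide; open, the fingers measure 117 mm over their backs; the gripper's body (75 mm by 190 mm) begins 51 mm behind the grasp point.
Start: joints at [82.54, 22.042, 0.453, 0, -68.411, -14.817], TCP at [0.237, 0.578, 0.223] pointing down, gripper open.
Joint ranges: [-179.83, 179.83], [-69.29, 118.12], [-61.27, 80.66], [-181.25, 117.63], [-171.15, -9.14], [-177.46, 177.46]. Speed limits (degrees/s): [159.86, 159.86, 180, 180, 180, 180].

INTERFACE

Orientations are given as a 3x3 rotation matrix whose columns are the frame's x, y, z axes.
In Python, from station import r gives the robot as it stands.
- The arm moves only by the tool jog_arm, never from a script. Its argument "plan" is text: rows parted by semicolons, each of 7 numbers parted by spaces: the shift along the tool's x, y, z normalised to -1 to 1, where 1 is 0.025 m, then the turn, a rotation vector about the tool's x, y, z normalised to -1 to 1, where 1 is 8 degrees, then the closure, from -1 (fully open) to 1 (shut). A call has exactly 10 rows; each row shifts and turns the commanded pose from where the row before left it, along the tool's axes as they then stand; what a row does not reach is not made up. A row lasts 1/10 s, in which the tool goes at most 50 mm and 8.59 degrees, less where a joint would pass 70% of its speed; a pose out of reach is approached as far as the arm can. A call with a number of a shift or a turn outside -1 to 1 is refused whole. A call with a gripper value outside its range is refused whole. The fingers move at their own pace and stop on an object; the grip force is fixed at half the most. Time passes only in rows, so rows that do not move let the fingers close, or fill a call up. It gives the time, the measured TCP pose, the force, the opening and the grip force at its end, in the units of the state.
- r.sense(): the state, without advancing time (a new reading comes with each control period).
- r.capture(name): name is "scene" or "top" or "wrist"; returns (picture, depth): 420x560x3 uint8, red, green, blue; 420x560 float32, m along the optical axis (not along the pixel's ray), 0 where there is no reading.
- r.get_calibration(name): a dict with "mtx" (3x3 intrinsics, pixels), "extrinsics" (4x4, takes a point from camera to world coordinates). Camera axes: x right, y up, looking along -z (the intrinsics and any distortion apply to the point x, -y, -z); pixel columns grow to the right and rows downward; lengths in m; the calibration is good to about 2 mm. A picture is of the moment at which its call begins: read the wrist's pose just before it. get_calibration takes no time and is no camera call; for the wrist camera it gives the pose at the moment of the call.
- r.finish_job(): hands the job in; it is judged then, once.
The state is a dict: "time_s": time; "joints": joint angles; "joint_velocities": joint speeds; "effort": joint torques, N m; "tcp_pos": TCP position; "ee_rot": TCP orientation; "wrist_force": force on the tool from outside, world axes, zero at the start; "moment": the same for the moment, N m; "gripper_width": opening from 0.0 (shut) to 1.0 (fully open); "gripper_force": force on a finger pad.
Only numpy, scipy, OpenCV 4.12 (cv2) and the standard library are available. Lean on these libraries where they do the work, as an engineer would, in place of code of your own. Each camera call takes 0.05 s, during which the arm holds its last target. There are 200 camera calls.

## Working session

There is one attempt and no reset: what is moved stays moved. The work goes in short steps, Python scripts to look and compute and a tool call to move; the robot and the scene stay as the last step left them, time stands still between calls to the robot, and variables do not carry over. Pictures are saved under pics/ and viewed, at most 14 in all, crops included, and the job is handed in when it is done.

Besides the shell and the picture viewer there is one more tool, called after "Call:" as name(argument=value, ...) on one line, values as JSON. jog_arm: Moves the arm, as the interface text tells. Scaled input: -1 to 1 covers 0.025 m each way for a shift and 8 degrees each way for a turn. Its arguments: {"type":"object","properties":{"plan":{"type":"string"}},"required":["plan"]}

```bash
ls; mkdir -p pics; cat > h.py <<'E'
import numpy as np, cv2
from station import r
def cap(name):
    c=r.get_calibration(name); p,d=r.capture(name); return p,d,np.array(c["mtx"]),np.array(c["extrinsics"])
def ray(K,E,u,v):
    d=E[:3,:3]@np.array([(u-K[0,2])/K[0,0],-(v-K[1,2])/K[1,1],-1.0]); return E[:3,3],d
def onz(K,E,u,v,z):
    o,d=ray(K,E,u,v); return o+d*(z-o[2])/d[2]
def dep(K,E,u,v,D):
    o,d=ray(K,E,u,v); return o+d*D
def cloud(K,E,D):
    h,w=D.shape; u,v=np.meshgrid(np.arange(w),np.arange(h))
    c=np.stack([(u-K[0,2])/K[0,0],-(v-K[1,2])/K[1,1],-np.ones_like(D)],-1)*D[...,None]
    P=c@E[:3,:3].T+E[:3,3]; P[D==0]=np.nan; return P
def save(n,p): cv2.imwrite("pics/"+n,cv2.cvtColor(p,cv2.COLOR_RGB2BGR))
E
python3 - <<'E'
from h import *
for n in("scene","top"):
    p,d,K,X=cap(n); save(n+"0.png",p); np.savez(""+n+"0.npz",p=p,d=d,K=K,E=X); print(n,K.round(1).tolist(),X.round(3).tolist())
print(r.sense())
E
```

```text
pics
scene [[528.1, 0.0, 276.4], [0.0, 528.1, 199.0], [0.0, 0.0, 1.0]] [[-0.41, -0.554, 0.724, 1.589], [0.912, -0.238, 0.334, 0.541], [-0.012, 0.798, 0.603, 0.982], [0.0, 0.0, 0.0, 1.0]]
top [[440.0, 0.0, 277.3], [0.0, 440.0, 208.9], [0.0, 0.0, 1.0]] [[0.016, 0.994, -0.111, 0.349], [-1.0, 0.017, 0.002, 0.036], [0.004, 0.111, 0.994, 1.187], [0.0, 0.0, 0.0, 1.0]]
{'time_s': 0.1, 'joints': array([ 8.25402291e+01,  2.20849710e+01,  3.88642907e-01, -2.70297456e-02,
       -6.84120035e+01, -1.48163976e+01]), 'joint_velocities': array([-0.04222917, -0.12924269,  0.17213516,  0.05087155,  0.02277801,
       -0.07156405]), 'effort': array([-2.37157001e-04, -3.91691172e+01,  1.87936538e+01,  4.23183560e+00,
        1.34848128e-02, -6.77395974e-05]), 'tcp_pos': array([0.23669291, 0.57786364, 0.22158622]), 'ee_rot': array([[ 9.25301521e-01, -3.79231634e-01, -6.80423287e-04],
       [-3.79232239e-01, -9.25299738e-01, -1.81774930e-03],
       [ 5.97525467e-05,  1.94000464e-03, -9.99998116e-01]]), 'wrist_force': array([-0.17979244,  0.39348006, -0.57743538]), 'moment': array([-0.00012242,  0.01246931,  0.03859641]), 'gripper_force': 0.0, 'gripper_width': 0.9970163257897914}
```

View pics/top0.png

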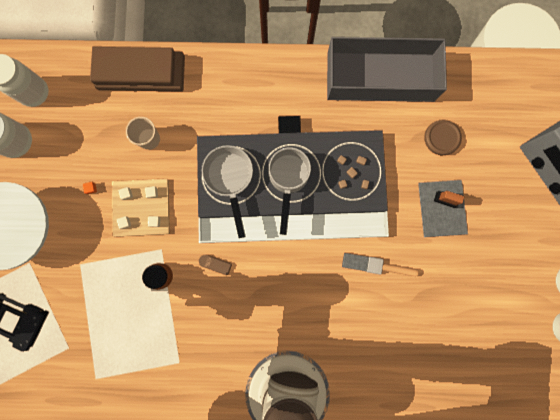

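View pics/scene0.png

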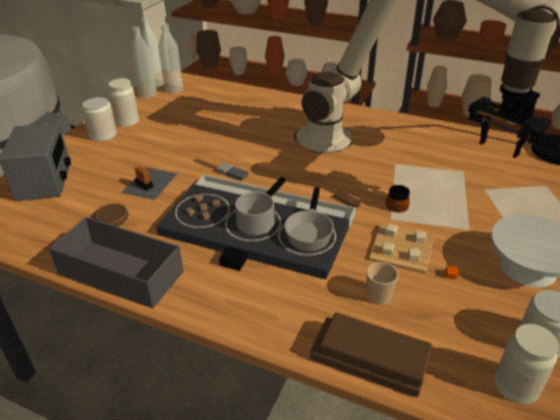

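The top view shows five chips on the right ring at about (352,172) and the saucepan in the middle at (290,170). The skillet is at the left end (228,175), and the scraper on the right mat is at (450,199). Four wax blocks sit at (124,193), (151,192), (124,222) and (153,221). The orange look-alike is at (90,188), off the board.

Things that could be mistaken:
- **Scraper:** the brush (375,264) or the tag (216,264). I choose the orange-gripped block on the mat.
- **Wax:** the orange cube (90,188), which is not meant.

```bash
cat > meas.py <<'E'
from h import *
def load(n): 
    f=np.load(n); return f["p"],f["d"],f["K"],f["E"]
p,d,K,E=load("top0.npz"); P=cloud(K,E,d); H=cv2.cvtColor(p,cv2.COLOR_RGB2HSV).astype(int)
def z(u,v): return np.nanmedian(P[v-2:v+3,u-2:u+3,2])
print("z plate",z(320,195),"mat",z(430,225),"board",z(138,207),"trough",z(260,225),"table",z(300,300))
# plate slab by depth & region
reg=np.zeros(d.shape,bool); reg[115:250,190:395]=1
m=(reg&(abs(P[...,2]-0.035)<.006)&(H[...,2]<110)).astype(np.uint8)
m=cv2.morphologyEx(m,cv2.MORPH_OPEN,np.ones((3,3)))
c=max(cv2.findContours(m,cv2.RETR_EXTERNAL,cv2.CHAIN_APPROX_NONE)[0],key=cv2.contourArea)[:,0]
W=np.array([onz(K,E,u,v,.035)[:2] for u,v in c],np.float32)
print("plate rect",cv2.minAreaRect(W),W.min(0),W.max(0))
def blobs(mask,zz,amin,name):
    n,l,s,ce=cv2.connectedComponentsWithStats(mask.astype(np.uint8))
    for i in range(1,n):
        if s[i,4]>=amin:
            cc=np.argwhere(l==i)[:,::-1]
            W=np.array([onz(K,E,u,v,zz)[:2] for u,v in cc],np.float32)
            R=cv2.minAreaRect(W)
            print(name,ce[i].round(1),s[i,4],"mean",W.mean(0).round(4),"rect",np.round(R[0],4),np.round(R[1],4),round(R[2],1),"z",np.nanpercentile(P[l==i][:,2],[20,50,90]).round(3))
b=np.zeros(d.shape,bool);b[140:200,325:380]=1
blobs(b&(H[...,1]>70)&(H[...,2]>70),.042,5,"chip")
b[:]=0;b[182:232,114:167]=1
blobs(b&(P[...,2]>.024),.034,10,"wax")
b[:]=0;b[170:245,410:475]=1
blobs(b&(P[...,2]>.02)&(P[...,2]<.08),.063,10,"scr")
blobs(b&(H[...,1]>120)&(H[...,0]<14)&(P[...,2]>.04),.063,10,"scrgrip")
blobs(b&(H[...,1]<60)&(P[...,2]<.015),.004,100,"mat")
b[:]=0;b[130:215,195:325]=1
blobs(b&(P[...,2]>.05),.08,30,"pans")
for nm,zz,box in(("skil",.075,(190,135,262,240)),("sauce",.105,(262,135,325,240))):
    b[:]=0;x0,y0,x1,y1=box;b[y0:y1,x0:x1]=1
    q=P[b&(P[...,2]>zz-.012)]; 
    q=q[q[:,0]>np.nanmax(q[:,0])-.14]
    R=cv2.minEnclosingCircle(q[:,:2].astype(np.float32)); print(nm,"encl",R,"zmax",np.nanmax(q[:,2]))
    h=P[b&(P[...,2]>.055)&(P[...,0]<R[0][0]-.085)]; print(" handle",np.nanmean(h,0),len(h), np.nanmin(h,0),np.nanmax(h,0))
# ring free: white on plate
b[:]=0;b[138:205,318:385]=1
w=b&(H[...,2]>115)&(H[...,1]<60)&(abs(P[...,2]-.035)<.008)
q=np.argwhere(w)[:,::-1];W=np.array([onz(K,E,u,v,.035)[:2] for u,v in q],np.float32)
print("ring",len(W),cv2.fitEllipse(W))
E
python3 meas.py
python3 - <<'E'
import cv2
a=cv2.imread('pics/top0.png'); cv2.imwrite('pics/crop0.png',cv2.resize(a[125:245,80:480],None,fx=2,fy=2,interpolation=cv2.INTER_CUBIC))
E
```

```text
z plate 0.036485846719211956 mat 0.006267998093005378 board 0.013436490784152433 trough 0.008437778545898889 table 0.0008813323640961546
plate rect ((0.5987639427185059, -0.0015039443969726562), (0.26522698998451233, 0.49927037954330444), 2.6864452362060547) [ 0.46759248 -0.2563401 ] [0.73118997 0.25149977]
chip [341.2 159.6] 64 mean [ 0.6115 -0.1344] rect [ 0.6115 -0.1344] [0.0206 0.0218] 57.1 z [0.044 0.051 0.055]
chip [360.9 160.1] 77 mean [ 0.6111 -0.1866] rect [ 0.6112 -0.1864] [0.0259 0.0215] 71.7 z [0.044 0.049 0.052]
chip [351.3 172.2] 85 mean [ 0.5781 -0.1612] rect [ 0.578 -0.161] [0.0243 0.0231] 45.8 z [0.045 0.048 0.051]
chip [342.1 183.7] 63 mean [ 0.5469 -0.1368] rect [ 0.5471 -0.1373] [0.0203 0.0214] 26.5 z [0.046 0.05  0.054]
chip [364.7 183.9] 63 mean [ 0.5472 -0.1964] rect [ 0.5473 -0.1965] [0.0179 0.0247] 76.7 z [0.047 0.051 0.054]
wax [124.7 192.7] 120 mean [0.5145 0.4371] rect [0.5143 0.4368] [0.0296 0.0298] 17.2 z [0.033 0.035 0.038]
wax [150.9 191.4] 127 mean [0.5192 0.3683] rect [0.519  0.3683] [0.0296 0.0301] 10.7 z [0.032 0.035 0.038]
wax [123.  221.9] 122 me
[... 593 characters left out ...]
.1295 0.169 ] 74.8 z [0.06  0.074 0.079]
pans [288.7 175.2] 707 mean [0.5603 0.0055] rect [0.5532 0.0175] [0.1088 0.1671] 61.6 z [0.076 0.092 0.108]
skil encl ((0.5669904351234436, 0.16136722266674042), 0.07154049724340439) zmax 0.08265625362863371
 handle [0.44096179 0.13125916 0.07843549] 243 [0.40028927 0.11363447 0.06758173] [0.48148534 0.1484797  0.08463088]
sauce encl ((0.5581228733062744, 0.00896910298615694), 0.07028647512197495) zmax 0.11199440773357905
 handle [0.44079633 0.01579007 0.09121354] 183 [0.40920246 0.00597132 0.08094814] [0.47210692 0.02572122 0.09678199]
ring 302 ((0.5838200449943542, -0.1617807149887085), (0.15398789942264557, 0.15438799560070038), 2.5798730850219727)
```

View pics/crop0.png

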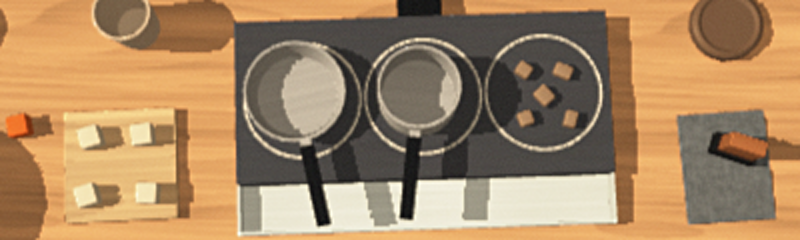

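The crop confirms the choice: the scraper has an orange-brown grip on a black foot, there are 4 off-white wax blocks, and the orange cube lies outside the board. The measured ring diameter of 154 mm and heights agree with the text. Next I turn the tool and go above the mat.

Call:
jog_arm(plan="0 0 0 0 0 0.94 -1;0 0 0 0 0 0.94 -1;0 0 0 0 0 0.94 -1;0 0 0 0 0 0.94 -1;0 0 0 0 0 0.94 -1;0 0 0 0 0 0.94 -1;0 0 0 0 0 0.94 -1;0 0 0 0 0 0.94 -1;0 0 0 0 0 0.94 -1;0 0 0 0 0 0 -1")

```text
time_s: 1.1
tcp_pos: [0.2368, 0.5781, 0.2219]
ee_rot: [[0.001, -1.0, -0.0], [-1.0, -0.001, -0.001], [0.001, 0.0, -1.0]]
wrist_force: [0.9, 0.2, 0.8]
gripper_width: 1.001
gripper_force: 0.0
```

Call:
jog_arm(plan="0 -1 0 0 0 0 -1;0 -1 0 0 0 0 -1;0 -1 0 0 0 0 -1;0 -1 0 0 0 0 -1;0 -1 0 0 0 0 -1;0 -1 0 0 0 0 -1;0 -1 0 0 0 0 -1;0 -1 0 0 0 0 -1;0 -1 0 0 0 0 -1;0 -1 0 0 0 0 -1")

```text
time_s: 2.1
tcp_pos: [0.4878, 0.5783, 0.2219]
ee_rot: [[0.004, -1.0, -0.001], [-1.0, -0.004, -0.001], [0.001, 0.001, -1.0]]
wrist_force: [-0.8, 0.0, 0.3]
gripper_width: 1.001
gripper_force: 0.0
```

Call:
jog_arm(plan="1 0 0 0 0 0 -1;1 0 0 0 0 0 -1;1 0 0 0 0 0 -1;1 0 0 0 0 0 -1;1 0 0 0 0 0 -1;1 0 0 0 0 0 -1;1 0 0 0 0 0 -1;1 0 0 0 0 0 -1;1 0 0 0 0 0 -1;1 0 0 0 0 0 -1")

```text
time_s: 3.1
tcp_pos: [0.4868, 0.3274, 0.2223]
ee_rot: [[0.004, -1.0, -0.0], [-1.0, -0.004, -0.0], [0.0, 0.0, -1.0]]
wrist_force: [-0.2, 0.7, -0.3]
gripper_width: 1.003
gripper_force: 0.0
```

Call:
jog_arm(plan="1 0 0 0 0 0 -1;1 0 0 0 0 0 -1;1 0 0 0 0 0 -1;1 0 0 0 0 0 -1;1 0 0 0 0 0 -1;1 0 0 0 0 0 -1;1 0 0 0 0 0 -1;1 0 0 0 0 0 -1;1 0 0 0 0 0 -1;1 0 0 0 0 0 -1")

```text
time_s: 4.1
tcp_pos: [0.487, 0.0775, 0.2224]
ee_rot: [[0.004, -1.0, -0.0], [-1.0, -0.004, -0.0], [0.0, 0.0, -1.0]]
wrist_force: [0.2, 0.7, 0.1]
gripper_width: 1.002
gripper_force: 0.0
```

Call:
jog_arm(plan="1 0 0 0 0 0 -1;1 0 0 0 0 0 -1;1 0 0 0 0 0 -1;1 0 0 0 0 0 -1;1 0 0 0 0 0 -1;1 0 0 0 0 0 -1;1 0 0 0 0 0 -1;1 0 0 0 0 0 -1;1 0 0 0 0 0 -1;1 0 0 0 0 0 -1")

```text
time_s: 5.1
tcp_pos: [0.4872, -0.1724, 0.2224]
ee_rot: [[0.004, -1.0, -0.0], [-1.0, -0.004, 0.0], [-0.0, 0.0, -1.0]]
wrist_force: [0.2, 0.3, -0.1]
gripper_width: 0.995
gripper_force: 0.0
```

Call:
jog_arm(plan="1 0 0 0 0 0 -1;1 0 0 0 0 0 -1;1 0 0 0 0 0 -1;1 0 0 0 0 0 -1;1 0 0 0 0 0 -1;1 0 0 0 0 0 -1;1 0 0 0 0 0 -1;0 0 0 0 0 0 -1;0 0 0 0 0 0 -1;0 0 0 0 0 0 -1")

```text
time_s: 6.1
tcp_pos: [0.4874, -0.3459, 0.2224]
ee_rot: [[0.002, -1.0, -0.0], [-1.0, -0.002, 0.0], [-0.0, 0.0, -1.0]]
wrist_force: [-0.3, 0.6, 0.2]
gripper_width: 1.003
gripper_force: 0.0
```

```bash
python3 - <<'E'
from h import *
p,d,K,E=cap("wrist"); save("w1.png",p); np.savez("w1.npz",p=p,d=d,K=K,E=E)
print(E.round(3).tolist()); P=cloud(K,E,d)
for z0,z1 in((.055,.075),(.0,.01),(.05,.07)):
    m=((P[...,2]>z0)&(P[...,2]<z1)).astype(np.uint8)
    for c in cv2.findContours(m,cv2.RETR_EXTERNAL,cv2.CHAIN_APPROX_NONE)[0]:
        if cv2.contourArea(c)>400:
            W=np.array([P[v,u,:2] for u,v in c[:,0]],np.float32); print(z0,cv2.minAreaRect(W),c[:,0].mean(0))
E
```

```text
[[-1.0, 0.001, 0.002, 0.488], [-0.002, -0.954, -0.298, -0.429], [0.002, -0.298, 0.954, 0.385], [0.0, 0.0, 0.0, 1.0]]
0.055 ((0.5129696130752563, -0.4221429228782654), (0.047888338565826416, 0.020130129531025887), 72.18976593017578) [244.74452555 113.61313869]
0.0 ((0.35669970512390137, -0.1173286959528923), (0.05222398787736893, 0.08662312477827072), 89.80235290527344) [361.         342.60843373]
0.0 ((0.43872591853141785, -0.12208303064107895), (0.06269776076078415, 0.05155876651406288), 0.9119250178337097) [306.72483221 339.89932886]
0.0 ((0.44402119517326355, -0.21942470967769623), (0.06210225075483322, 0.053287386894226074), 2.858872413635254) [305.53333333 276.36363636]
0.0 ((0.4563651382923126, -0.3616013526916504), (0.6796879768371582, 0.3431013822555542), 0.14210869371891022) [294.03346653 146.04395604]
0.05 ((0.5129696130752563, -0.4221429228782654), (0.047888338565826416, 0.020130129531025887), 72.18976593017578) [244.77941176 113.53676471]
```

View pics/w1.png

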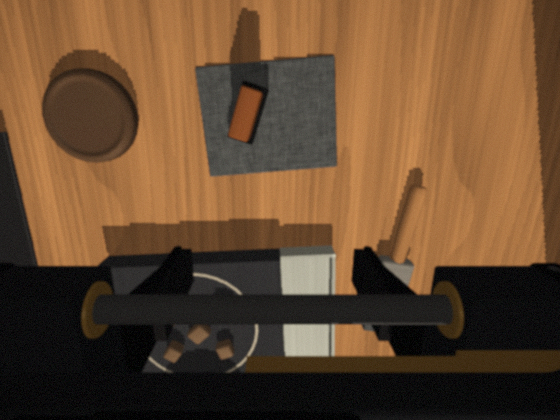

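The wrist view shows the scraper grip at (247,113) on the mat. It measures 47.9x20.1 mm, with its centre at (0.513,-0.422) and its long axis at 72.2°.

Call:
jog_arm(plan="1 -0.5 0 0 0 0.74 -1;1 -0.52 0 0 0 0 -1;1.0 0 0 0 0 0 -1;0 0 0 0 0 0.74 -1;0 0 0 0 0 0.74 -1;0 0 0 0 0 0 -1;0 0 0 0 0 0 -1;0 0 0 0 0 0 -1;0 0 0 0 0 0 -1;0 0 0 0 0 0 -1")

```text
time_s: 7.15
tcp_pos: [0.508, -0.4223, 0.2227]
ee_rot: [[-0.303, -0.953, 0.0], [-0.953, 0.303, -0.0], [0.0, -0.0, -1.0]]
wrist_force: [0.2, -0.6, 0.1]
gripper_width: 1.003
gripper_force: 0.0
```

Call:
jog_arm(plan="-0.07 -0.19 1 0 0 0 -1;0 0 1 0 0 0 -1;0 0 1 0 0 0 -1;0 0 1 0 0 0 -1;0 0 1 0 0 0 -1;0 0 1 0 0 0 -1;0 0 0.8 0 0 0 -1;0 0 0.5 0 0 0 -1;0 0 0.22 0 0 0 -1;0 0 0 0 0 0 -1")

```text
time_s: 8.15
tcp_pos: [0.5129, -0.4223, 0.0342]
ee_rot: [[-0.304, -0.953, -0.001], [-0.953, 0.304, 0.0], [0.0, 0.001, -1.0]]
wrist_force: [-0.1, 1.0, -0.0]
gripper_width: 0.992
gripper_force: 0.0
```

Call:
jog_arm(plan="0 0 0 0 0 0 1;0 0 0 0 0 0 1;0 0 0 0 0 0 1;0 0 0 0 0 0 1;0 0 0 0 0 0 1;0 0 0 0 0 0 1;0 0 0 0 0 0 1;0 0 0 0 0 0 1;0 0 0 0 0 0 1;0 0 0 0 0 0 1")

```text
time_s: 9.15
tcp_pos: [0.513, -0.4223, 0.0345]
ee_rot: [[-0.304, -0.953, 0.0], [-0.953, 0.304, -0.0], [-0.0, -0.0, -1.0]]
wrist_force: [-0.8, 0.6, -0.7]
gripper_width: 0.229
gripper_force: 29.9
```

Call:
jog_arm(plan="0 0 -0.6 0 0 0 1;0 0 -1 0 0 0 1;0 0 -1 0 0 0 1;0 0 -1 0 0 0 1;0 0 -0.8 0 0 0 1;0 0 0 0 0 -0.85 1;0 0 0 0 0 -0.85 1;0 0 0 0 0 -0.85 1;0 0 0 0 0 0 1;0 0 0 0 0 0 1")

```text
time_s: 10.15
tcp_pos: [0.5129, -0.4223, 0.1451]
ee_rot: [[0.044, -0.999, 0.0], [-0.999, -0.044, -0.0], [0.0, -0.0, -1.0]]
wrist_force: [0.5, -0.0, -2.2]
gripper_width: 0.23
gripper_force: 29.9
```

Call:
jog_arm(plan="-1 -0.6 0 0 0 0 1;-1 -0.6 0 0 0 0 1;-1 -0.6 0 0 0 0 1;-1 -0.6 0 0 0 0 1;-1 -0.6 0 0 0 0 1;-1 -0.6 0 0 0 0 1;-1 -0.6 0 0 0 0 1;-1 -0.6 0 0 0 0 1;-1 -0.6 0 0 0 0 1;-1 -0.6 0 0 0 0 1")

```text
time_s: 11.15
tcp_pos: [0.6515, -0.1644, 0.1448]
ee_rot: [[0.045, -0.999, -0.0], [-0.999, -0.045, -0.0], [0.0, 0.0, -1.0]]
wrist_force: [0.4, -0.1, -0.8]
gripper_width: 0.228
gripper_force: 30.0
```

Call:
jog_arm(plan="-0.6 -0.2 0 0 0 0 1;-0.55 -0.13 0 0 0 0 1;0 0 0 0 0 0 1;0 0 0 0 0 0 1;0 0 0 0 0 0 1;0 0 0 0 0 0 1;0 0 0 0 0 0 1;0 0 0 0 0 0 1;0 0 0 0 0 0 1;0 0 0 0 0 0 1")

```text
time_s: 12.15
tcp_pos: [0.658, -0.1365, 0.1445]
ee_rot: [[0.047, -0.999, -0.0], [-0.999, -0.047, 0.0], [-0.0, 0.0, -1.0]]
wrist_force: [-0.0, 0.9, -1.8]
gripper_width: 0.228
gripper_force: 30.0
```

Call:
jog_arm(plan="0 0 0.8 0 0 0 1;0 0 1 0 0 0 1;0 0 0.8 0 0 0 1;0 0 0.5 0 0 0 1;0 0 0 0 0 0 1;0 0 0 0 0 0 1;0 0 0 0 0 0 1;0 0 0 0 0 0 1;0 0 0 0 0 0 1;0 0 0 0 0 0 1")

```text
time_s: 13.15
tcp_pos: [0.6581, -0.1365, 0.0673]
ee_rot: [[0.047, -0.999, 0.0], [-0.999, -0.047, 0.0], [-0.0, -0.0, -1.0]]
wrist_force: [-0.3, 0.2, -1.3]
gripper_width: 0.229
gripper_force: 30.0
```

Call:
jog_arm(plan="0 0.3 0 0 0 0 1;0 0.5 0 0 0 0 1;0 0.5 0 0 0 0 1;0 0.5 0 0 0 0 1;0 0.5 0 0 0 0 1;0 0.5 0 0 0 0 1;0 0.5 0 0 0 0 1;0 0.5 0 0 0 0 1;0 0.4 0 0 0 0 1;0 0.3 0 0 0 0 1")

```text
time_s: 14.15
tcp_pos: [0.5448, -0.1418, 0.0673]
ee_rot: [[0.047, -0.999, 0.0], [-0.999, -0.047, 0.0], [-0.0, -0.0, -1.0]]
wrist_force: [0.9, -0.3, -1.1]
gripper_width: 0.227
gripper_force: 30.0
```

Call:
jog_arm(plan="0 0.3 0 0 0 0 1;0 0.3 0 0 0 0 1;0 0.3 0 0 0 0 1;0 0.3 0 0 0 0 1;0 0.3 0 0 0 0 1;0 0.3 0 0 0 0 1;0 0.3 0 0 0 0 1;0 0.3 0 0 0 0 1;0 0.3 0 0 0 0 1;0 0.3 0 0 0 0 1")

```text
time_s: 15.15
tcp_pos: [0.47, -0.1453, 0.0671]
ee_rot: [[0.047, -0.999, -0.0], [-0.999, -0.047, -0.0], [0.0, 0.0, -1.0]]
wrist_force: [-0.2, -0.0, -1.6]
gripper_width: 0.231
gripper_force: 30.0
```

Call:
jog_arm(plan="0 0 -1 0 0 0 1;0 0 -1 0 0 0 1;0.5 -0.9 0 0 0 0 1;0.5 -1 0 0 0 0 1;0.5 -1 0 0 0 0 1;0.5 -1 0 0 0 0 1;0 -1 0 0 0 0 1;0 -1 0 0 0 0 1;0 -1 0 0 0 0 1;0 -0.6 0 0 0 0 1")

```text
time_s: 16.15
tcp_pos: [0.6615, -0.1863, 0.1163]
ee_rot: [[0.047, -0.999, -0.0], [-0.999, -0.047, -0.0], [0.0, 0.0, -1.0]]
wrist_force: [-0.5, 0.0, -1.4]
gripper_width: 0.226
gripper_force: 30.0
```

```bash
python3 - <<'E'
from h import *
p,d,K,E=cap("top"); a=p[120:250,190:400]; save("t1.png",cv2.resize(a,None,fx=3,fy=3,interpolation=cv2.INTER_CUBIC))
E
```

```text
(no output)
```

View pics/t1.png

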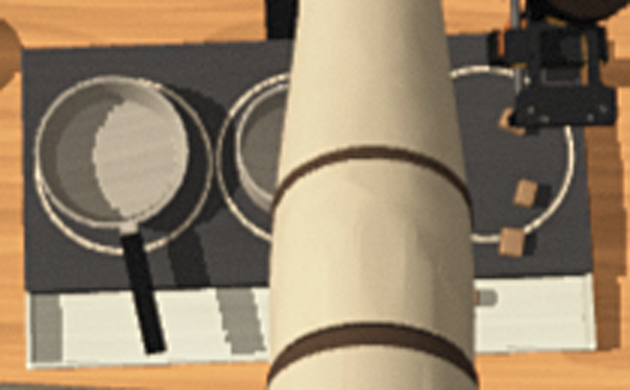

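After pass A, three chips remain at crop (508,120), (525,193) and (510,242), all within y -0.18 to -0.20. Pass B covers them.

Call:
jog_arm(plan="0.2 0 0.7 0 0 0 1;0 0 0.8 0 0 0 1;0 0 0.47 0 0 0 1;0 0 0 0 0 0 1;0 0.3 0 0 0 0 1;0 0.5 0 0 0 0 1;0 0.5 0 0 0 0 1;0 0.5 0 0 0 0 1;0 0.5 0 0 0 0 1;0 0.5 0 0 0 0 1")

```text
time_s: 17.2
tcp_pos: [0.59, -0.1947, 0.069]
ee_rot: [[0.047, -0.999, 0.002], [-0.999, -0.047, -0.0], [0.0, -0.002, -1.0]]
wrist_force: [0.9, -0.1, -1.4]
gripper_width: 0.23
gripper_force: 30.0
```

Call:
jog_arm(plan="0 0.5 0 0 0 0 1;0 0.5 0 0 0 0 1;0 0.5 0 0 0 0 1;0 0.4 0 0 0 0 1;0 0.3 0 0 0 0 1;0 0.3 0 0 0 0 1;0 0.3 0 0 0 0 1;0 0.3 0 0 0 0 1;0 0.3 0 0 0 0 1;0 0.3 0 0 0 0 1")

```text
time_s: 18.2
tcp_pos: [0.4976, -0.199, 0.0677]
ee_rot: [[0.047, -0.999, -0.0], [-0.999, -0.047, 0.0], [-0.0, 0.0, -1.0]]
wrist_force: [-0.0, 0.7, -1.7]
gripper_width: 0.229
gripper_force: 30.0
```

Call:
jog_arm(plan="0 0.3 0 0 0 0 1;0 0.3 0 0 0 0 1;0 0.3 0 0 0 0 1;0 0.3 0 0 0 0 1;0 0 0 0 0 0 1;0 0 0 0 0 0 1;0 0 -1 0 0 0 1;0 0 -1 0 0 0 1;0 0 -1 0 0 0 1;0 0 0 0 0 0 1")

```text
time_s: 19.2
tcp_pos: [0.4714, -0.2009, 0.1464]
ee_rot: [[0.048, -0.999, 0.009], [-0.999, -0.048, -0.002], [0.002, -0.008, -1.0]]
wrist_force: [0.4, 0.8, -1.1]
gripper_width: 0.227
gripper_force: 30.0
```

Call:
jog_arm(plan="1 -0.42 0 0 0 0 1;1 0 0 0 0 0 1;1 0 0 0 0 0 1;1 0 0 0 0 0 1;1 0 0 0 0 0 1;1 0 0 0 0 0 1;1 0 0 0 0 0 1;1 0 0 0 0 0 1;0.55 0 0 0 0 0 1;0 0 0 0 0 0 1")

```text
time_s: 20.2
tcp_pos: [0.4884, -0.4146, 0.1412]
ee_rot: [[0.045, -0.999, -0.001], [-0.999, -0.045, 0.001], [-0.001, 0.001, -1.0]]
wrist_force: [0.6, 1.3, -1.2]
gripper_width: 0.23
gripper_force: 30.0
```

```bash
cat > chips.py <<'E'
from h import *
import sys
p,d,K,E=cap("top"); a=p[120:250,190:400]; save(sys.argv[1],cv2.resize(a,None,fx=3,fy=3,interpolation=cv2.INTER_CUBIC))
np.savez("t.npz",p=p,d=d,K=K,E=E)
H=cv2.cvtColor(p,cv2.COLOR_RGB2HSV); P=cloud(K,E,d)
m=((H[...,1]>70)&(H[...,2]>60)).astype(np.uint8); m[:138]=0;m[236:]=0;m[:,:202]=0;m[:,383:]=0
n,l,s,c=cv2.connectedComponentsWithStats(m)
R=np.array([.5763,-.002]);X=np.array([.9989,.047]);Y=np.array([-.047,.9989])
for i in range(1,n):
    if s[i,4]>15:
        zz=np.nanmedian(P[l==i][:,2]); w=onz(K,E,*c[i],zz)[:2]-R; print("chip px",c[i].round(),s[i,4],"plate xy",(w@X).round(4),(w@Y).round(4),"z",zz.round(3))
E
python3 chips.py t2.png
```

```text
chip px [358. 214.] 45 plate xy -0.1174 -0.1743 z 0.031
chip px [369. 218.] 41 plate xy -0.1277 -0.2007 z 0.03
chip px [341. 219.] 87 plate xy -0.1267 -0.1293 z 0.025
chip px [366. 227.] 54 plate xy -0.1496 -0.1944 z 0.022
```

View pics/t2.png

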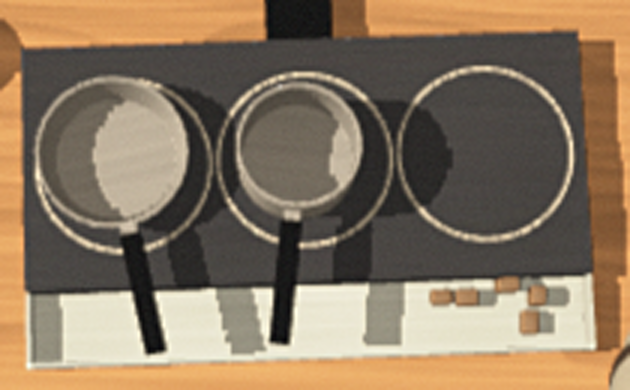

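All five chips are in the trough, at crop (441,296), (467,297), (508,283), (538,295) and (530,322), and the ring is clear. I put the scraper down on the mat.

Call:
jog_arm(plan="0 0 1 0 0 0 1;0 0 1 0 0 0 1;0 0 1 0 0 0 1;0 0 0.6 0 0 0 1;0 0 0.4 0 0 0 1;0 0 0.24 0 0 0 1;0 0 0 0 0 0 1;0 0 0 0 0 0 1;0 0 0 0 0 0 0.3;0 0 0 0 0 0 -0.2")

```text
time_s: 21.25
tcp_pos: [0.4895, -0.4139, 0.038]
ee_rot: [[0.047, -0.999, 0.002], [-0.999, -0.047, -0.001], [0.001, -0.002, -1.0]]
wrist_force: [1.0, 0.1, 1.0]
gripper_width: 0.334
gripper_force: 0.0
```

Call:
jog_arm(plan="0 0 0 0 0 0 -1;0 0 0 0 0 0 -1;0 0 0 0 0 0 -1;0 0 0 0 0 0 -1;0 0 -0.5 0 0 0 -1;0 0 -1 0 0 0 -1;0 0 -1 0 0 0 -1;0 0 -1 0 0 0 -1;0 0 -1 0 0 0 -1;0 0 -1 0 0 0 -1")

```text
time_s: 22.25
tcp_pos: [0.4888, -0.4135, 0.1765]
ee_rot: [[0.047, -0.999, 0.001], [-0.999, -0.047, -0.001], [0.001, -0.001, -1.0]]
wrist_force: [0.0, 0.3, -0.8]
gripper_width: 0.994
gripper_force: 0.0
```

```bash
python3 - <<'E'
from h import *
p,d,K,E=cap("wrist"); P=cloud(K,E,d)
m=((P[...,2]>.055)&(P[...,2]<.075)).astype(np.uint8)
for c in cv2.findContours(m,cv2.RETR_EXTERNAL,cv2.CHAIN_APPROX_NONE)[0]:
    if cv2.contourArea(c)>300:
        W=np.array([P[v,u,:2] for u,v in c[:,0]],np.float32); print(cv2.minAreaRect(W))
save("w2.png",p)
p,d,K,E=cap("top"); P=cloud(K,E,d); np.savez("t.npz",p=p,d=d,K=K,E=E)
b=np.zeros(d.shape,bool)
for nm,ht,rad,hz,box,hb in(("skil",.075,.066,.070,(195,135,260,200),(215,200,262,245)),("sauce",.105,.053,.083,(262,135,325,200),(262,200,325,245))):
    x0,y0,x1,y1=box;b[:]=0;b[y0:y1,x0:x1]=1
    q=P[b&(P[...,2]>ht-.012)&(P[...,2]<ht+.012)]
    print(nm,"zmax",np.nanpercentile(q[:,2],[50,95]),len(q))
    # fit circle least squares on outer boundary
    mm=(b&(P[...,2]>ht-.012)).astype(np.uint8)
    c=max(cv2.findContours(mm,cv2.RETR_EXTERNAL,cv2.CHAIN_APPROX_NONE)[0],key=cv2.contourArea)[:,0]
    W=np.array([onz(K,E,u,v,ht)[:2] for u,v in c],np.float32)
    print(" encl",cv2.minEnclosingCircle(W)," ell",cv2.fitEllipse(W))
    x0,y0,x1,y1=hb;b[:]=0;b[y0:y1,x0:x1]=1
    h=P[b&(abs(P[...,2]-hz-.007)<.012)]
    l=cv2.fitLine(h[:,:2].astype(np.float32),cv2.DIST_HUBER,0,.01,.01).ravel()
    print(" handle",np.nanmean(h,0).round(4),"ang",np.degrees(np.arctan2(l[1],l[0])).round(1),"z",np.nanpercentile(h[:,2],[10,50,90]).round(3),h.min(0).round(3),h.max(0).round(3))
E
```

```text
((0.48859381675720215, -0.41344064474105835), (0.01948135532438755, 0.0480421781539917), 2.8585944175720215)
skil zmax [0.07460532 0.07982273] 480
 encl ((0.5654646754264832, 0.16145119071006775), 0.07293418049812317)  ell ((0.5707253217697144, 0.16347582638263702), (0.1268681436777115, 0.13541103899478912), 108.19511413574219)
 handle [0.4474 0.1329 0.0784] ang 14.1 z [0.076 0.078 0.081] [0.4   0.114 0.069] [0.494 0.154 0.085]
sauce zmax [0.10514295 0.10917901] 290
 encl ((0.5735551714897156, 0.005252952221781015), 0.054290369153022766)  ell ((0.5741724967956543, 0.004813821986317635), (0.1033683568239212, 0.1057654544711113), 80.10298156738281)
 handle [0.4523 0.0149 0.0918] ang -4.9 z [0.089 0.092 0.095] [0.409 0.004 0.081] [0.495 0.026 0.096]
```

Call:
jog_arm(plan="0 0 0 0 0 -1 -1;0 0 0 0 0 -1 -1;0 0 0 0 0 -1 -1;0 0 0 0 0 -1 -1;0 0 0 0 0 -1 -1;0 0 0 0 0 -1 -1;0 0 0 0 0 -1 -1;0 0 0 0 0 -1 -1;0 0 0 0 0 -1 -1;0 0 0 0 0 -1 -1")

```text
time_s: 23.35
tcp_pos: [0.4885, -0.4132, 0.1741]
ee_rot: [[0.993, -0.122, -0.0], [-0.122, -0.993, 0.0], [-0.0, -0.0, -1.0]]
wrist_force: [0.2, 0.5, -0.8]
gripper_width: 0.998
gripper_force: 0.0
```

Call:
jog_arm(plan="0 0 0 0 0 -0.3 -1;0 -1 0 0 0 0 -1;0 -1 0 0 0 0 -1;0 -1 0 0 0 0 -1;0 -1 0 0 0 0 -1;0 -1 0 0 0 0 -1;0 -1 0 0 0 0 -1;0 -1 0 0 0 0 -1;0 -1 0 0 0 0 -1;0 -1 0 0 0 0 -1")

```text
time_s: 24.35
tcp_pos: [0.5077, -0.1882, 0.1743]
ee_rot: [[0.996, -0.086, -0.0], [-0.086, -0.996, 0.0], [-0.0, -0.0, -1.0]]
wrist_force: [-0.1, -0.4, -0.2]
gripper_width: 1.002
gripper_force: 0.0
```

Call:
jog_arm(plan="-0.5 -1 0 0 0 0 0;-0.5 -1 0 0 0 0 0;-0.5 -1 0 0 0 0 0;-0.5 -1 0 0 0 0 0;0 -1 0 0 0 0 0;0 -1 0 0 0 0 0;0 -1 0 0 0 0 0;0 -0.96 0 0 0 0 0;0 0 0 0 0 0 0;0 0 0 0 0 0 0")

```text
time_s: 25.35
tcp_pos: [0.475, 0.0135, 0.1742]
ee_rot: [[0.996, -0.085, -0.0], [-0.085, -0.996, -0.0], [-0.0, 0.0, -1.0]]
wrist_force: [0.2, 0.3, -1.4]
gripper_width: 0.5
gripper_force: 0.0
```

```bash
cat > pans.py <<'E'
from h import *
def handle(P,zt,xr,yr):
    m=(abs(P[...,2]-zt)<.009)&(P[...,0]>xr[0])&(P[...,0]<xr[1])&(P[...,1]>yr[0])&(P[...,1]<yr[1])
    q=P[m]; l=cv2.fitLine(q[:,:2].astype(np.float32),cv2.DIST_HUBER,0,.01,.01).ravel()
    return len(q),q.mean(0).round(4),np.degrees(np.arctan(l[1]/l[0])).round(1),q.min(0).round(3),q.max(0).round(3)
def rim(P,zt,c,rad):
    m=(abs(P[...,2]-zt)<.006)&(np.hypot(P[...,0]-c[0],P[...,1]-c[1])<rad+.03)
    q=P[m][:,:2]
    from scipy.optimize import least_squares
    # outer half of the rim wall: robust circle fit
    f=lambda t:np.hypot(q[:,0]-t[0],q[:,1]-t[1])-t[2]
    s=least_squares(f,[*c,rad-.002],loss="soft_l1",f_scale=.002); return len(q),s.x.round(4)
E
python3 - <<'E'
from pans import *
p,d,K,E=cap("wrist"); P=cloud(K,E,d); save("w3.png",p)
print("sauce",rim(P,.105,(.574,.005),.053),handle(P,.090,(.40,.50),(-.03,.06)))
print("skil",rim(P,.075,(.57,.163),.066))
p,d,K,E=cap("top"); P=cloud(K,E,d);print("top sauce",rim(P,.106,(.574,.005),.053));print("top skil",rim(P,.076,(.57,.163),.066))
E
```

```text
sauce (3384, array([0.5733, 0.0035, 0.0501])) (2313, array([0.4574, 0.0132, 0.091 ]), np.float32(-5.0), array([0.409, 0.001, 0.088]), array([0.5  , 0.026, 0.093]))
skil (3853, array([0.5861, 0.1442, 0.0617]))
top sauce (22, array([0.5695, 0.001 , 0.0577]))
top skil (251, array([0.5988, 0.1516, 0.0626]))
```

View pics/w3.png

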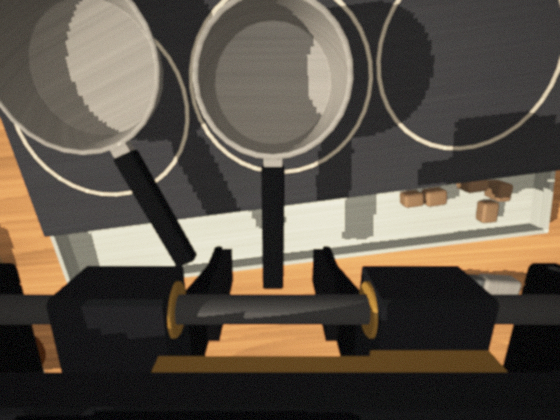

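The skillet (top left, about (75,70)) has been knocked to roughly (0.586,0.144). The saucepan handle lies at (272,225), centred between the fingers, and the chips in the trough are clear of it. I grasp the saucepan handle.

Call:
jog_arm(plan="0 0.04 1 0 0 0 0;0 0 1 0 0 0 0;0 0 1 0 0 0 0;0 0 0.8 0 0 0 0;0 0 0.4 0 0 0 0;0 0 0.2 0 0 0 0;0 0 0 0 0 0 0;0 0 0 0 0 0 1;0 0 0 0 0 0 1;0 0 0 0 0 0 1")

```text
time_s: 26.45
tcp_pos: [0.4757, 0.0125, 0.065]
ee_rot: [[0.996, -0.086, 0.002], [-0.086, -0.996, 0.001], [0.001, -0.001, -1.0]]
wrist_force: [-0.2, 0.3, -0.1]
gripper_width: 0.307
gripper_force: 0.0
```

Call:
jog_arm(plan="0 0 0 0 0 0 1;0 0 0 0 0 0 1;0 0 0 0 0 0 1;0.05 0.2 0 0 0 0 1;0.05 0.3 0 0 0 0 1;0.05 0.3 0 0 0 0 1;0.05 0.3 0 0 0 0 1;0.05 0.3 0 0 0 0 1;0.05 0.3 0 0 0 0 1;0.05 0.3 0 0 0 0 1")

```text
time_s: 27.45
tcp_pos: [0.48, -0.0389, 0.0645]
ee_rot: [[0.996, -0.086, 0.001], [-0.086, -0.996, 0.0], [0.001, -0.0, -1.0]]
wrist_force: [-0.2, 3.9, 4.0]
gripper_width: 0.202
gripper_force: 30.1
```

Call:
jog_arm(plan="0.07 0.4 0 0 0 0 1;0.07 0.4 0 0 0 0 1;0.07 0.4 0 0 0 0 1;0.07 0.4 0 0 0 0 1;0.07 0.4 0 0 0 0 1;0.07 0.4 0 0 0 0 1;0.07 0.4 0 0 0 0 1;0.07 0.4 0 0 0 0 1;0.07 0.4 0 0 0 0 1;0 0.4 0 0 0 0 1")

```text
time_s: 28.45
tcp_pos: [0.487, -0.1401, 0.0644]
ee_rot: [[0.996, -0.086, 0.0], [-0.086, -0.996, 0.0], [0.0, -0.0, -1.0]]
wrist_force: [0.8, 5.2, 4.3]
gripper_width: 0.2
gripper_force: 30.1
```

Call:
jog_arm(plan="0 0.3 0 0 0 0 1;0 0.2 0 0 0 0 1;0 0.05 0 0 0 0 1;0 0 0 0 0 0 1;0 0 0 0 0 0 1;0 0 0 0 0 0 0.4;0 0 0 0 0 0 0;0 0 0 0 0 0 0;0 0 0 0 0 0 0;0 0 0 0 0 0 0")

```text
time_s: 29.45
tcp_pos: [0.4852, -0.153, 0.064]
ee_rot: [[0.996, -0.086, -0.001], [-0.086, -0.996, 0.0], [-0.001, 0.0, -1.0]]
wrist_force: [-0.2, -0.9, -0.6]
gripper_width: 0.484
gripper_force: 0.0
```

Lift, look at the result and locate the skillet.

Call:
jog_arm(plan="0 0 -0.5 0 0 0 0;0 0 -1 0 0 0 0;0 0 -1 0 0 0 0;0 0 -1 0 0 0 0;0 0 -1 0 0 0 0;-0.5 -1 0 0 0 0 0;-0.5 -1 0 0 0 0 0;-0.5 -1 0 0 0 0 0;-0.5 -1 0 0 0 0 0;0 0 0 0 0 0 0")

```text
time_s: 30.45
tcp_pos: [0.4431, -0.0473, 0.1769]
ee_rot: [[0.997, -0.083, -0.0], [-0.083, -0.997, 0.0], [-0.0, -0.0, -1.0]]
wrist_force: [0.4, 0.4, 0.3]
gripper_width: 0.499
gripper_force: 0.0
```

```bash
python3 - <<'E'
from pans import *
p,d,K,E=cap("wrist"); P=cloud(K,E,d); save("w4.png",p)
for c in((.5838,-.1618),):print("sauce",rim(P,.105,c,.053),handle(P,.090,(.40,.50),(-.20,-.10)))
print("skil",rim(P,.075,(.586,.144),.066),handle(P,.077,(.40,.50),(.05,.16)))
H=cv2.cvtColor(p,cv2.COLOR_RGB2HSV)
m=(H[...,2]>115)&(H[...,1]<70)&(abs(P[...,2]-.035)<.006)
for nm,c in(("free",(.5838,-.1618)),("mid",(.5763,-.002)),("end",(.5688,.1578))):
    r0=np.hypot(P[...,0]-c[0],P[...,1]-c[1]); q=P[m&(abs(r0-.0765)<.012)][:,:2]
    if len(q)>30:
        from scipy.optimize import least_squares
        s=least_squares(lambda t:np.hypot(q[:,0]-t[0],q[:,1]-t[1])-.0755,c,loss="soft_l1",f_scale=.002); print(nm,len(q),s.x.round(4))
E
```

```text
sauce (2157, array([ 0.5837, -0.1611,  0.0505])) (2734, array([ 0.4616, -0.1509,  0.0902]), np.float32(-5.0), array([ 0.418, -0.164,  0.081]), array([ 0.5  , -0.14 ,  0.093]))
skil (2696, array([ 634.2085, 1502.0577, 1630.1478])) (2326, array([0.4674, 0.1019, 0.0767]), np.float32(22.7), array([0.429, 0.083, 0.068]), array([0.5  , 0.124, 0.08 ]))
free 1481 [ 0.5823 -0.1606]
mid 2222 [ 0.5739 -0.0038]
end 920 [0.5658 0.1549]
```

View pics/w4.png

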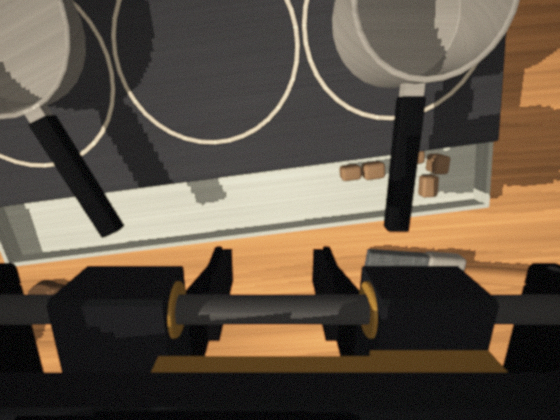

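The saucepan now stands on the cleared ring, within 2 mm. The skillet handle is at (75,175), turned 22.7°, and the skillet centre is about (0.595,0.154). I move above its handle and check.

Call:
jog_arm(plan="0.25 -0.94 0 0 0 0 0;0.25 -0.95 0 0 0 0 0;0.25 -0.95 0 0 0 0 0;0.25 -0.95 0 0 0 0 0;0.25 -0.95 0 0 0 0 0;0.2 -0.95 0 0 0 0 0;0.2 -0.95 0 0 0 -0.86 0;0 0 0 0 0 -0.87 0;0 0 0 0 0 -0.86 0;0 0 0 0 0 -0.86 0")

```text
time_s: 31.5
tcp_pos: [0.5001, 0.1124, 0.1764]
ee_rot: [[0.921, 0.39, -0.001], [0.39, -0.921, -0.001], [-0.001, 0.0, -1.0]]
wrist_force: [0.3, 0.1, 0.9]
gripper_width: 0.5
gripper_force: 0.0
```

Call:
jog_arm(plan="0 0 0 0 0 0 0;0 0 0 0 0 0 0;0 0 0 0 0 0 0;0 0 0 0 0 0 0;0 0 0 0 0 0 0;0 0 0 0 0 0 0;0 0 0 0 0 0 0;0 0 0 0 0 0 0;0 0 0 0 0 0 0;0 0 0 0 0 0 0")

```text
time_s: 32.5
tcp_pos: [0.4997, 0.1129, 0.1768]
ee_rot: [[0.923, 0.386, -0.0], [0.386, -0.923, -0.0], [-0.0, 0.0, -1.0]]
wrist_force: [-0.2, 0.2, -0.6]
gripper_width: 0.503
gripper_force: 0.0
```

```bash
python3 - <<'E'
from pans import *
p,d,K,E=cap("wrist"); P=cloud(K,E,d); save("w5.png",p); np.savez("w5.npz",p=p,d=d,K=K,E=E)
print("skil",rim(P,.075,(.595,.154),.066),handle(P,.077,(.40,.51),(.05,.16)))
m=(abs(P[...,2]-.075)<.006)&(P[...,0]>.51)&(P[...,1]>.05)
q=P[m]; 
a=np.cos(np.radians(22.7));b=np.sin(np.radians(22.7)); t=q[:,0]*a+q[:,1]*b; n=-q[:,0]*b+q[:,1]*a
print("n range",n.min(),n.max(),"t range",t.min(),t.max(), "center line n of handle",-.4674*b+.1019*a)
E
```

```text
skil (4549, array([0.5962, 0.1498, 0.0627])) (1839, array([0.4728, 0.1065, 0.078 ]), np.float32(19.9), array([0.43 , 0.085, 0.076]), array([0.51 , 0.129, 0.08 ]))
n range -0.1571870478107171 -0.02648079392451627 t range 0.5135225437960657 0.6588344634860517 center line n of handle -0.08636585286679502
```

Call:
jog_arm(plan="0 -0.05 1 0 0 0.28 0;0 0 1 0 0 0 0;0 0 1 0 0 0 0;0 0 1 0 0 0 0;0 0 0.6 0 0 0 0;0 0 0.3 0 0 0 0;0 0 0.13 0 0 0 0;0 0 0 0 0 0 1;0 0 0 0 0 0 1;0 0 0 0 0 0 1")

```text
time_s: 33.55
tcp_pos: [0.4997, 0.1143, 0.0519]
ee_rot: [[0.937, 0.349, 0.002], [0.349, -0.937, 0.001], [0.002, -0.0, -1.0]]
wrist_force: [1.2, -0.9, 0.3]
gripper_width: 0.31
gripper_force: 0.0
```

Call:
jog_arm(plan="0 0 0 0 0 0 1;0 0 0 0 0 0 1;0 0 0 0 0 0 1;0 0 0 0 0 0 1;-0.1 0.2 0 0 0 0 1;-0.15 0.3 0 0 0 0 1;-0.15 0.3 0 0 0 0 1;-0.15 0.3 0 0 0 0 1;-0.15 0.3 0 0 0 0 1;-0.15 0.3 0 0 0 0 1")

```text
time_s: 34.55
tcp_pos: [0.4945, 0.0661, 0.0513]
ee_rot: [[0.937, 0.349, 0.001], [0.349, -0.937, 0.001], [0.001, -0.0, -1.0]]
wrist_force: [0.1, 3.9, 3.9]
gripper_width: 0.205
gripper_force: 30.1
```

Call:
jog_arm(plan="-0.2 0.35 0 0 0 0 1;-0.2 0.35 0 0 0 0 1;-0.2 0.35 0 0 0 0 1;-0.2 0.35 0 0 0 0 1;-0.2 0.35 0 0 0 0 1;-0.2 0.35 0 0 0 0 1;-0.2 0.35 0 0 0 0 1;-0.2 0.35 0 0 0 0 1;-0.2 0.35 0 0 0 0 1;-0.2 0.35 0 0 0 0 1")

```text
time_s: 35.55
tcp_pos: [0.4776, -0.0335, 0.0511]
ee_rot: [[0.937, 0.349, -0.0], [0.349, -0.937, 0.0], [-0.0, -0.0, -1.0]]
wrist_force: [1.0, 5.7, 4.4]
gripper_width: 0.203
gripper_force: 30.1
```

Call:
jog_arm(plan="-0.07 0.2 0 0 0 0 1;0 0 0 0 0 0 1;0 0 0 0 0 0 1;0 0 0 0 0 0 0.4;0 0 0 0 0 0 0;0 0 0 0 0 0 0;0 0 0 0 0 0 0;0 0 -0.5 0 0 0 0;0 0 -1 0 0 0 0;0 0 -1 0 0 0 0")

```text
time_s: 36.55
tcp_pos: [0.477, -0.0383, 0.1136]
ee_rot: [[0.937, 0.349, -0.003], [0.349, -0.937, -0.001], [-0.003, -0.0, -1.0]]
wrist_force: [0.4, -0.9, -0.5]
gripper_width: 0.501
gripper_force: 0.0
```

Call:
jog_arm(plan="-0.5 -0.5 -1 0 0 0 0;-0.5 -0.5 -1 0 0 0 0;-1 -0.5 -0.5 0 0 0 0;-1 -0.5 0 0 0 0 0;0 0 0 0 0 0 0;0 0 0 0 0 0 0;0 0 0 0 0 0 0;0 0 0 0 0 0 0;0 0 0 0 0 0 0;0 0 0 0 0 0 0")

```text
time_s: 37.55
tcp_pos: [0.3905, -0.0174, 0.1757]
ee_rot: [[0.937, 0.349, -0.001], [0.349, -0.937, -0.0], [-0.001, 0.0, -1.0]]
wrist_force: [-0.6, -0.0, 0.2]
gripper_width: 0.501
gripper_force: 0.0
```

```bash
cat > chk.py <<'E'
from pans import *
import sys
p,d,K,E=cap("wrist"); P=cloud(K,E,d); save(sys.argv[1],p); np.savez("w.npz",p=p,d=d,K=K,E=E)
print("sauce",rim(P,.105,(.5838,-.1618),.053))
print("skil",rim(P,.075,(.575,-.003),.066),handle(P,.077,(.36,.50),(-.1,.02)))
m=(abs(P[...,2]-.075)<.005)&(P[...,0]>.515)&(abs(P[...,1])<.09); print("rim ext",P[m].min(0),P[m].max(0))
E
python3 chk.py w6.png
```

```text
sauce (1572, array([ 0.5839, -0.1618,  0.0514]))
skil (2612, array([ 0.558 , -0.0091,  0.0529])) (2978, array([ 0.458 , -0.0466,  0.0775]), np.float32(21.3), array([ 0.409, -0.073,  0.068]), array([ 0.5  , -0.022,  0.08 ]))
rim ext [ 0.51500382 -0.06796224  0.07002773] [0.57140032 0.04330338 0.07801731]
```

View pics/w6.png

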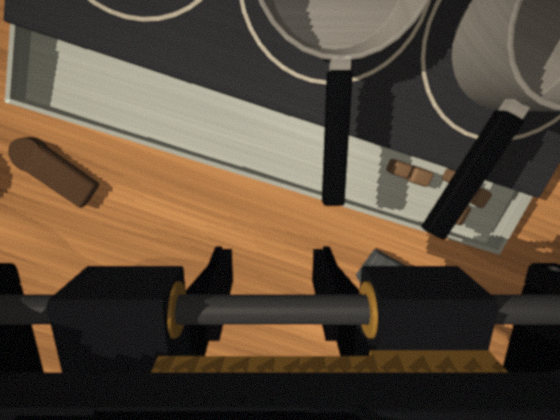

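Call:
jog_arm(plan="0 0 -0.5 0 0 0.85 0;0 0 -0.5 0 0 0.85 0;0 0 0 0 0 0.85 0;0.2 -1 0 0 0 0 -1;0.2 -1 0 0 0 0 -1;0.2 -1 0 0 0 0 -1;0.2 -1 0 0 0 0 -1;0.2 -1 0 0 0 0 -1;0.2 -1 0 0 0 0 -1;0 -1 0 0 0 0 -1")

```text
time_s: 38.6
tcp_pos: [0.4205, 0.1589, 0.2009]
ee_rot: [[1.0, 0.001, 0.0], [0.001, -1.0, -0.0], [0.0, 0.0, -1.0]]
wrist_force: [-1.1, -0.1, -0.4]
gripper_width: 0.979
gripper_force: 0.0
```

Call:
jog_arm(plan="0 -1 0 0 0 0 -1;0 -1 0 0 0 0 -1;0 -1 0 0 0 0 -1;0 -1 0 0 0 0 -1;0 -1 0 0 0 0 -1;0 -1 0 0 0 0 -1;0 -1 0 0 0 0 -1;0 -1 0 0 0 0 -1;0 -1 0 0 0 0 -1;0 -0.7 0 0 0 0 -1")

```text
time_s: 39.6
tcp_pos: [0.4199, 0.4016, 0.2005]
ee_rot: [[1.0, 0.001, -0.0], [0.001, -1.0, -0.0], [-0.0, 0.0, -1.0]]
wrist_force: [0.4, -0.2, 0.7]
gripper_width: 0.998
gripper_force: 0.0
```

```bash
cat > wax.py <<'E'
from pans import *
p,d,K,E=cap("wrist"); P=cloud(K,E,d); save("w7.png",p)
m=((P[...,2]>.026)&(P[...,2]<.042)&(P[...,1]>.30)).astype(np.uint8)
for c in cv2.findContours(m,cv2.RETR_EXTERNAL,cv2.CHAIN_APPROX_NONE)[0]:
    if cv2.contourArea(c)>100:
        W=np.array([P[v,u,:2] for u,v in c[:,0]],np.float32); R=cv2.minAreaRect(W)
        k=np.zeros_like(m); cv2.drawContours(k,[c],-1,1,-1); print("wax",c[:,0].mean(0).round(),np.round(R[0],4),np.round(R[1],4),round(R[2],1),"z",np.nanmedian(P[k>0][:,2]).round(4),p[k>0].mean(0).round())
E
python3 wax.py; python3 - <<'E'
from pans import *
p,d,K,E=cap("top"); P=cloud(K,E,d); a=p[120:250,190:400]; save("t3.png",cv2.resize(a,None,fx=3,fy=3,interpolation=cv2.INTER_CUBIC))
print("sauce",rim(P,.106,(.5838,-.1618),.053),"skil",rim(P,.076,(.575,-.003),.066),handle(P,.077,(.36,.50),(-.1,.02)))
E
```

```text
wax [322. 277.] [0.3146 0.3436] [0.0362 0.0688] 5.7 z 0.0347 [65. 33. 13.]
wax [236. 173.] [0.436  0.4377] [0.0284 0.0281] 19.3 z 0.0348 [164. 143. 109.]
wax [314. 169.] [0.4402 0.3582] [0.0279 0.0282] 88.7 z 0.0348 [168. 147. 112.]
wax [234.  93.] [0.5137 0.4375] [0.028  0.0282] 19.3 z 0.0347 [165. 145. 111.]
wax [306.  87.] [0.5185 0.3687] [0.028 0.028] 8.2 z 0.0348 [168. 148. 113.]
sauce (249, array([ 0.5849, -0.1605,  0.0507])) skil (403, array([ 0.5749, -0.0023,  0.064 ])) (277, array([ 0.4562, -0.0468,  0.0783]), np.float32(21.2), array([ 0.411, -0.07 ,  0.069]), array([ 0.5  , -0.022,  0.085]))
```

View pics/t3.png

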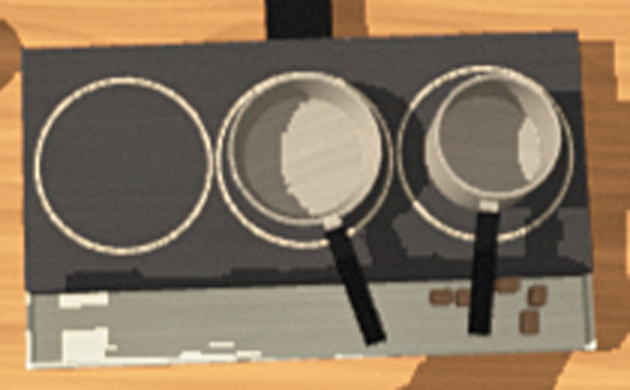

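View pics/w7.png

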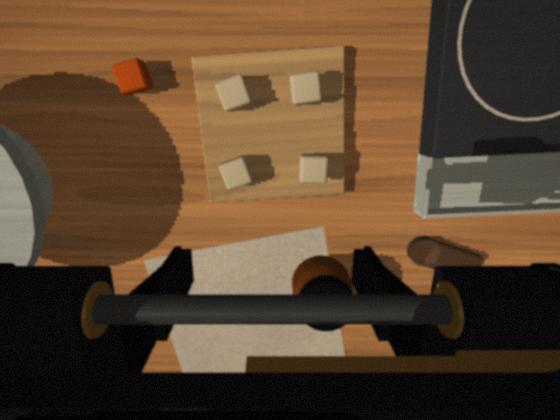

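Top view: the skillet at (305,150) and the saucepan at (500,140) are centred, each within 2 mm of its ring. Wrist view: 4 off-white blocks on the board at (235,93), (305,87), (235,173) and (313,169), and the orange one at (132,76), which I leave. I pick up the first block.

Call:
jog_arm(plan="0.41 0.87 1 0 0 0 -0.1;0.4 0.87 1 0 0 0 -0.1;0 0 1 0 0 0 -0.1;0 0 1 0 0 0 -0.1;0 0 1 0 0 0 -0.1;0 0 1 0 0 0 -0.1;0 0 0.7 0 0 0 -0.1;0 0 0.4 0 0 0 -0.1;0 0 0.16 0 0 0 -0.1;0 0 0 0 0 0 -0.1")

```text
time_s: 40.7
tcp_pos: [0.4403, 0.3565, 0.0196]
ee_rot: [[1.0, 0.001, -0.0], [0.001, -1.0, -0.0], [-0.0, 0.0, -1.0]]
wrist_force: [-0.5, 0.2, 0.2]
gripper_width: 0.55
gripper_force: 0.0
```

Call:
jog_arm(plan="0 0 0 0 0 0 1;0 0 0 0 0 0 1;0 0 0 0 0 0 1;0 0 0 0 0 0 1;0 0 0 0 0 0 1;0 0 -0.8 0 0 0 1;0 0 -1 0 0 0 1;0 0 -1 0 0 0 1;0 0 -1 0 0 0 1;0 0 -1 0 0 0 1")

```text
time_s: 41.7
tcp_pos: [0.4399, 0.3564, 0.1404]
ee_rot: [[1.0, 0.001, -0.0], [0.001, -1.0, -0.0], [-0.0, 0.0, -1.0]]
wrist_force: [0.4, 0.2, -0.5]
gripper_width: 0.319
gripper_force: 30.0
```

Call:
jog_arm(plan="0.5 1 0 0 0 0 1;0.5 1 0 0 0 0 1;0.5 1 0 0 0 0 1;0.5 1 0 0 0 0 1;0.5 1 0 0 0 0 1;0.5 1 0 0 0 0 1;0.5 1 0 0 0 0 1;0.5 1 0 0 0 0 1;0.5 1 0 0 0 0 1;0.25 1 0 0 0 0 1")

```text
time_s: 42.7
tcp_pos: [0.5597, 0.1057, 0.1393]
ee_rot: [[1.0, 0.0, 0.0], [0.0, -1.0, -0.0], [0.0, 0.0, -1.0]]
wrist_force: [-0.3, 0.1, 0.3]
gripper_width: 0.315
gripper_force: 30.0
```

Call:
jog_arm(plan="0 1 0 0 0 0 1;0 1 0 0 0 0 1;0 1 0 0 0 0 1;0 1 0 0 0 0 1;0 0.8 0 0 0 0 1;0 0.33 0 0 0 0 1;0 0 0 0 0 0 1;0 0 0 0 0 0 1;0 0 0 0 0 0 1;0 0 0 0 0 0 1")

```text
time_s: 43.7
tcp_pos: [0.5593, -0.0206, 0.1396]
ee_rot: [[1.0, 0.002, 0.0], [0.002, -1.0, 0.0], [0.0, -0.0, -1.0]]
wrist_force: [-0.6, -0.2, -0.7]
gripper_width: 0.316
gripper_force: 30.0
```

Call:
jog_arm(plan="0 0 1 0 0 0 1;0 0 1 0 0 0 1;0 0 0.6 0 0 0 1;0 0 0.34 0 0 0 1;0 0 0 0 0 0 1;0 0 0 0 0 0 0.2;0 0 0 0 0 0 0.2;0 0 0 0 0 0 0.2;0 0 -1 0 0 0 0.2;0 0 -1 0 0 0 0.2")

```text
time_s: 44.7
tcp_pos: [0.5589, -0.0216, 0.1166]
ee_rot: [[1.0, 0.001, -0.001], [0.001, -1.0, -0.0], [-0.001, 0.0, -1.0]]
wrist_force: [0.1, 0.9, 0.1]
gripper_width: 0.398
gripper_force: 0.0
```

Call:
jog_arm(plan="0 0 -1 0 0 0 0.2;0 -1 0 0 0 0 -0.1;0 -1 0 0 0 0 -0.1;0 -1 0 0 0 0 -0.1;0 -1 0 0 0 0 -0.1;0 -1 0 0 0 0 -0.1;0 -1 0 0 0 0 -0.1;-0.5 -1 0 0 0 0 -0.1;-0.5 -1 0 0 0 0 -0.1;-0.5 -1 0 0 0 0 -0.1")

```text
time_s: 45.7
tcp_pos: [0.5212, 0.2045, 0.1417]
ee_rot: [[1.0, 0.001, 0.001], [0.001, -1.0, 0.001], [0.001, -0.001, -1.0]]
wrist_force: [-0.8, 0.3, 0.1]
gripper_width: 0.55
gripper_force: 0.0
```

Call:
jog_arm(plan="-0.14 -1 0 0 0 0 -0.1;0 -1 0 0 0 0 -0.1;0 -1 0 0 0 0 -0.1;0 -1 0 0 0 0 -0.1;0 -1 0 0 0 0 -0.1;0 -1 0 0 0 0 -0.1;0 -0.57 0 0 0 0 -0.1;0 0 0 0 0 -0.51 -0.1;0 0 0 0 0 -0.52 -0.1;0 0 0 0 0 0 -0.1")

```text
time_s: 46.7
tcp_pos: [0.5179, 0.3676, 0.1413]
ee_rot: [[0.99, 0.144, 0.0], [0.144, -0.99, 0.0], [0.0, -0.0, -1.0]]
wrist_force: [0.4, -0.2, 0.4]
gripper_width: 0.548
gripper_force: 0.0
```

```bash
cat > sk.py <<'E'
from pans import *
p,d,K,E=cap("top"); P=cloud(K,E,d)
print("sauce",rim(P,.106,(.5838,-.1618),.053),"skil",rim(P,.076,(.575,-.003),.066))
r0=np.hypot(P[...,0]-.575,P[...,1]+.002); m=((r0<.05)&(P[...,2]>.05)).astype(np.uint8)
n,l,s,c=cv2.connectedComponentsWithStats(m)
for i in range(1,n):
    if s[i,4]>20: print("in skillet",s[i,4],np.nanmean(P[l==i],0).round(4))
E
python3 sk.py
```

```text
sauce (250, array([ 0.5849, -0.1605,  0.0506])) skil (399, array([ 0.5751, -0.0021,  0.0638]))
in skillet 125 [ 0.5606 -0.0217  0.0627]
```

Call:
jog_arm(plan="0 0 1 0 0 0 -0.1;0 0 1 0 0 0 -0.1;0 0 1 0 0 0 -0.1;0 0 1 0 0 0 -0.1;0 0 0.6 0 0 0 -0.1;0 0 0.27 0 0 0 -0.1;0 0 0 0 0 0 1;0 0 0 0 0 0 1;0 0 0 0 0 0 1;0 0 0 0 0 0 1")

```text
time_s: 47.75
tcp_pos: [0.5185, 0.3684, 0.0206]
ee_rot: [[0.99, 0.144, 0.002], [0.144, -0.99, 0.002], [0.002, -0.001, -1.0]]
wrist_force: [0.1, 0.2, 1.3]
gripper_width: 0.315
gripper_force: 30.0
```

Call:
jog_arm(plan="0 0 0 0 0 0 1;0 0 -0.8 0 0 0 1;0 0 -1 0 0 0 1;0 0 -1 0 0 0 1;0 0 -1 0 0 0.51 1;0 0 -1 0 0 0.52 1;0 0 0 0 0 0 1;0.5 1 0 0 0 0 1;0.5 1 0 0 0 0 1;0.5 1 0 0 0 0 1")

```text
time_s: 48.75
tcp_pos: [0.5551, 0.2919, 0.1385]
ee_rot: [[1.0, 0.002, -0.001], [0.002, -1.0, -0.001], [-0.001, 0.001, -1.0]]
wrist_force: [0.7, 0.0, -1.0]
gripper_width: 0.313
gripper_force: 30.0
```

Call:
jog_arm(plan="0.5 1 0 0 0 0 1;0.5 1 0 0 0 0 1;0.42 1 0 0 0 0 1;0 1 0 0 0 0 1;0 1 0 0 0 0 1;0 1 0 0 0 0 1;0 1 0 0 0 0 1;0 1 0 0 0 0 1;0 1 0 0 0 0 1;0 1 0 0 0 0 1")

```text
time_s: 49.75
tcp_pos: [0.5905, 0.0417, 0.1385]
ee_rot: [[1.0, 0.001, -0.001], [0.001, -1.0, -0.0], [-0.001, 0.0, -1.0]]
wrist_force: [0.5, 0.9, 0.2]
gripper_width: 0.322
gripper_force: 30.0
```

Call:
jog_arm(plan="0 1 0 0 0 0 1;0 0.8 0 0 0 0 1;0 0.6 0 0 0 0 1;0 0.1 0 0 0 0 1;0 0 0 0 0 0 1;0 0 0 0 0 0 1;0 0 1 0 0 0 1;0 0 1 0 0 0 1;0 0 0.6 0 0 0 1;0 0 0.3 0 0 0 1")

```text
time_s: 50.75
tcp_pos: [0.5904, -0.0189, 0.0651]
ee_rot: [[1.0, 0.002, -0.003], [0.002, -1.0, -0.0], [-0.003, 0.0, -1.0]]
wrist_force: [0.1, -0.2, -0.3]
gripper_width: 0.316
gripper_force: 30.0
```

Call:
jog_arm(plan="0 0 0 0 0 0 0.2;0 0 0 0 0 0 0.2;0 0 0 0 0 0 0.2;0 0 -1 0 0 0 0.2;0 0 -1 0 0 0 0.2;0 0 -1 0 0 0 0.2;-0.5 -1 0 0 0 0 -0.1;-0.5 -1 0 0 0 0 -0.1;-0.5 -1 0 0 0 0 -0.1;-0.5 -1 0 0 0 0 -0.1")

```text
time_s: 51.75
tcp_pos: [0.541, 0.0812, 0.143]
ee_rot: [[1.0, 0.0, 0.002], [0.0, -1.0, 0.001], [0.002, -0.001, -1.0]]
wrist_force: [-0.1, 0.1, 1.0]
gripper_width: 0.544
gripper_force: 0.0
```

Call:
jog_arm(plan="-0.5 -1 0 0 0 0 -0.1;-0.5 -1 0 0 0 0 -0.1;-0.5 -1 0 0 0 0 -0.1;-0.5 -1 0 0 0 0 -0.1;-0.5 -1 0 0 0 0 -0.1;-0.5 -1 0 0 0 0 -0.1;-0.5 -1 0 0 0 0 -0.1;-0.5 -1 0 0 0 0 -0.1;-0.18 -1 0 0 0 0 -0.1;0 -1 0 0 0 0 -0.1")

```text
time_s: 52.75
tcp_pos: [0.4359, 0.3315, 0.1432]
ee_rot: [[1.0, 0.002, 0.001], [0.002, -1.0, 0.002], [0.001, -0.002, -1.0]]
wrist_force: [0.2, 0.5, -1.0]
gripper_width: 0.55
gripper_force: 0.0
```

Call:
jog_arm(plan="0 -1 0 0 0 0 -0.1;0 -1 0 0 0 0 -0.1;0 -1 0 0 0 0 -0.1;0 -0.8 0 0 0 0 -0.1;0 -0.49 0 0 0 0 -0.1;0 0 0 0 0 0 -0.1;0 0 0 0 0 -0.8 -0.1;0 0 0 0 0 -0.8 -0.1;0 0 0 0 0 -0.81 -0.1;0 0 0 0 0 0 -0.1")

```text
time_s: 53.75
tcp_pos: [0.4364, 0.4364, 0.1422]
ee_rot: [[0.944, 0.33, -0.0], [0.33, -0.944, 0.0], [-0.0, -0.0, -1.0]]
wrist_force: [0.2, -0.8, -0.5]
gripper_width: 0.544
gripper_force: 0.0
```

```bash
python3 sk.py
```

```text
sauce (255, array([ 0.5849, -0.1604,  0.0506])) skil (404, array([ 0.575 , -0.0021,  0.0638]))
in skillet 245 [ 0.575  -0.0204  0.0632]
```

Call:
jog_arm(plan="0 0 1 0 0 0 -0.1;0 0 1 0 0 0 -0.1;0 0 1 0 0 0 -0.1;0 0 1 0 0 0 -0.1;0 0 0.6 0 0 0 -0.1;0 0 0.3 0 0 0 -0.1;0 0 0 0 0 0 1;0 0 0 0 0 0 1;0 0 0 0 0 0 1;0 0 0 0 0 0 1")

```text
time_s: 54.8
tcp_pos: [0.4368, 0.4381, 0.0206]
ee_rot: [[0.944, 0.331, 0.001], [0.331, -0.944, 0.002], [0.002, -0.001, -1.0]]
wrist_force: [0.5, -1.7, 1.5]
gripper_width: 0.318
gripper_force: 30.0
```

Call:
jog_arm(plan="0 0 0 0 0 0 1;0 0 -0.8 0 0 0 1;0 0 -1 0 0 0 1;0 0 -1 0 0 0.8 1;0 0 -1 0 0 0.8 1;0 0 -1 0 0 0.81 1;0 0 0 0 0 0 1;0.5 1 0 0 0 0 1;0.5 1 0 0 0 0 1;0.5 1 0 0 0 0 1")

```text
time_s: 55.8
tcp_pos: [0.4737, 0.3614, 0.1385]
ee_rot: [[1.0, 0.003, -0.001], [0.003, -1.0, -0.001], [-0.001, 0.001, -1.0]]
wrist_force: [0.9, -0.3, -0.4]
gripper_width: 0.32
gripper_force: 30.0
```

Call:
jog_arm(plan="0.5 1 0 0 0 0 1;0.5 1 0 0 0 0 1;0.5 1 0 0 0 0 1;0.5 1 0 0 0 0 1;0.5 1 0 0 0 0 1;0.5 1 0 0 0 0 1;0.42 1 0 0 0 0 1;0 1 0 0 0 0 1;0 1 0 0 0 0 1;0 1 0 0 0 0 1")

```text
time_s: 56.8
tcp_pos: [0.559, 0.1113, 0.1384]
ee_rot: [[1.0, 0.002, -0.001], [0.002, -1.0, -0.0], [-0.001, 0.0, -1.0]]
wrist_force: [-0.1, -0.4, 0.5]
gripper_width: 0.32
gripper_force: 30.0
```

Call:
jog_arm(plan="0 1 0 0 0 0 1;0 1 0 0 0 0 1;0 1 0 0 0 0 1;0 0.6 0 0 0 0 1;0 0.24 0 0 0 0 1;0 0 0 0 0 0 1;0 0 1 0 0 0 1;0 0 1 0 0 0 1;0 0 0.6 0 0 0 1;0 0 0.3 0 0 0 1")

```text
time_s: 57.8
tcp_pos: [0.5589, 0.0173, 0.0651]
ee_rot: [[1.0, 0.002, -0.003], [0.002, -1.0, -0.001], [-0.003, 0.001, -1.0]]
wrist_force: [-0.8, 0.5, -1.1]
gripper_width: 0.319
gripper_force: 30.0
```

Call:
jog_arm(plan="0 0 0 0 0 0 0.2;0 0 0 0 0 0 0.2;0 0 0 0 0 0 0.2;0 0 -1 0 0 0 0.2;0 0 -1 0 0 0 0.2;0 0 -1 0 0 0 0.2;-0.2 -1 0 0 0 0 -0.1;-0.2 -1 0 0 0 0 -0.1;-0.2 -1 0 0 0 0 -0.1;-0.2 -1 0 0 0 0 -0.1")

```text
time_s: 58.8
tcp_pos: [0.5398, 0.1175, 0.1431]
ee_rot: [[1.0, 0.001, 0.002], [0.001, -1.0, 0.001], [0.002, -0.001, -1.0]]
wrist_force: [1.2, -0.2, 0.0]
gripper_width: 0.543
gripper_force: 0.0
```

Call:
jog_arm(plan="-0.2 -1 0 0 0 0 -0.1;-0.2 -1 0 0 0 0 -0.1;-0.2 -1 0 0 0 0 -0.1;-0.2 -1 0 0 0 0 -0.1;-0.21 -1 0 0 0 0 -0.1;0 -1 0 0 0 0 -0.1;0 -1 0 0 0 0 -0.1;0 -1 0 0 0 0 -0.1;0 -1 0 0 0 0 -0.1;0 -1 0 0 0 0 -0.1")

```text
time_s: 59.8
tcp_pos: [0.5143, 0.3678, 0.143]
ee_rot: [[1.0, 0.001, 0.001], [0.001, -1.0, 0.001], [0.001, -0.001, -1.0]]
wrist_force: [0.3, 0.2, -0.8]
gripper_width: 0.549
gripper_force: 0.0
```

Call:
jog_arm(plan="0 -1 0 0 0 0 -0.1;0 -1 0 0 0 0 -0.1;0 -0.6 0 0 0 0 -0.1;0 -0.24 0 0 0 0 -0.1;0 0 0 0 0 0 -0.1;0 0 0 0 0 -0.8 -0.1;0 0 0 0 0 -0.8 -0.1;0 0 0 0 0 -0.81 -0.1;0 0 0 0 0 0 -0.1;0 0 0 0 0 0 -0.1")

```text
time_s: 60.8
tcp_pos: [0.5142, 0.4366, 0.1421]
ee_rot: [[0.945, 0.328, -0.0], [0.328, -0.945, -0.0], [-0.0, 0.0, -1.0]]
wrist_force: [0.5, -0.4, -0.1]
gripper_width: 0.552
gripper_force: 0.0
```

```bash
python3 sk.py
```

```text
sauce (245, array([ 0.585 , -0.1606,  0.0507])) skil (407, array([ 0.575 , -0.002 ,  0.0638]))
in skillet 244 [ 0.5749 -0.0204  0.063 ]
in skillet 122 [0.5581 0.0171 0.0627]
```

Call:
jog_arm(plan="0 0 1 0 0 0 -0.1;0 0 1 0 0 0 -0.1;0 0 1 0 0 0 -0.1;0 0 1 0 0 0 -0.1;0 0 0.6 0 0 0 -0.1;0 0 0.3 0 0 0 -0.1;0 0 0 0 0 0 1;0 0 0 0 0 0 1;0 0 0 0 0 0 1;0 0 0 0 0 0 1")

```text
time_s: 61.85
tcp_pos: [0.5147, 0.4382, 0.0208]
ee_rot: [[0.944, 0.331, 0.002], [0.331, -0.944, 0.002], [0.002, -0.001, -1.0]]
wrist_force: [0.1, -0.4, 1.3]
gripper_width: 0.318
gripper_force: 30.0
```

Call:
jog_arm(plan="0 0 0 0 0 0 1;0 0 -0.8 0 0 0 1;0 0 -1 0 0 0 1;0 0 -1 0 0 0.8 1;0 0 -1 0 0 0.8 1;0 0 -1 0 0 0.81 1;0 0 0 0 0 0 1;0.4 1 0 0 0 0 1;0.4 1 0 0 0 0 1;0.4 1 0 0 0 0 1")

```text
time_s: 62.85
tcp_pos: [0.5438, 0.3615, 0.1384]
ee_rot: [[1.0, 0.003, -0.001], [0.003, -1.0, -0.001], [-0.001, 0.001, -1.0]]
wrist_force: [0.5, -0.0, -0.5]
gripper_width: 0.319
gripper_force: 30.0
```

Call:
jog_arm(plan="0.4 1 0 0 0 0 1;0.4 1 0 0 0 0 1;0.4 1 0 0 0 0 1;0.4 1 0 0 0 0 1;0.28 1 0 0 0 0 1;0 1 0 0 0 0 1;0 1 0 0 0 0 1;0 1 0 0 0 0 1;0 1 0 0 0 0 1;0 1 0 0 0 0 1")

```text
time_s: 63.85
tcp_pos: [0.5907, 0.1114, 0.1385]
ee_rot: [[1.0, 0.002, -0.001], [0.002, -1.0, -0.0], [-0.001, 0.0, -1.0]]
wrist_force: [0.1, -0.1, 0.3]
gripper_width: 0.316
gripper_force: 30.0
```

Call:
jog_arm(plan="0 1 0 0 0 0 1;0 1 0 0 0 0 1;0 1 0 0 0 0 1;0 0.6 0 0 0 0 1;0 0.25 0 0 0 0 1;0 0 0 0 0 0 1;0 0 1 0 0 0 1;0 0 1 0 0 0 1;0 0 0.6 0 0 0 1;0 0 0.3 0 0 0 1")

```text
time_s: 64.85
tcp_pos: [0.5906, 0.0172, 0.065]
ee_rot: [[1.0, 0.002, -0.003], [0.002, -1.0, -0.001], [-0.003, 0.001, -1.0]]
wrist_force: [0.0, 0.6, 0.6]
gripper_width: 0.316
gripper_force: 30.0
```

Call:
jog_arm(plan="0 0 0 0 0 0 0.2;0 0 0 0 0 0 0.2;0 0 0 0 0 0 0.2;0 0 -1 0 0 0 0.2;0 0 -1 0 0 0 0.2;0 0 -1 0 0 0 0.2;-0.2 -1 0 0 0 0 -0.1;-0.2 -1 0 0 0 0 -0.1;-0.2 -1 0 0 0 0 -0.1;-0.2 -1 0 0 0 0 -0.1")

```text
time_s: 65.85
tcp_pos: [0.5715, 0.1173, 0.1431]
ee_rot: [[1.0, 0.001, 0.002], [0.001, -1.0, 0.001], [0.002, -0.001, -1.0]]
wrist_force: [-0.3, 0.1, 0.1]
gripper_width: 0.542
gripper_force: 0.0
```

Call:
jog_arm(plan="0 -1 0 0 0 0 -0.1;0 -1 0 0 0 0 -0.1;0 -1 0 0 0 0 -0.1;0 -1 0 0 0 0 -0.1;0 -1 0 0 0 0 -0.1;0 -1 0 0 0 0 -0.1;0 -1 0 0 0 0 -0.1;0 -1 0 0 0 0 -0.1;0 -1 0 0 0 0 -0.1;0 0 0 0 0 0 -0.1")

```text
time_s: 66.85
tcp_pos: [0.5714, 0.3443, 0.1426]
ee_rot: [[1.0, 0.004, 0.002], [0.004, -1.0, 0.002], [0.002, -0.002, -1.0]]
wrist_force: [0.2, -0.7, 0.0]
gripper_width: 0.545
gripper_force: 0.0
```

```bash
python3 sk.py; python3 chips.py t4.png; python3 - <<'E'
from h import *
f=np.load("t.npz"); p,d,K,E=(f[k] for k in("p","d","K","E")); P=cloud(K,E,d)
m=(P[...,2]>.045)&(P[...,2]<.08);m[:170]=0;m[245:]=0;m[:,:410]=0;m[:,475:]=0
print("scraper",np.nanmean(P[m],0),m.sum())
save("t5.png",p)
E
```

```text
sauce (249, array([ 0.5849, -0.1606,  0.0507])) skil (403, array([ 0.575 , -0.002 ,  0.0638]))
in skillet 249 [0.574  0.0172 0.0625]
in skillet 248 [ 0.575  -0.0203  0.063 ]
chip px [284. 171.] 253 plate xy -0.0026 0.0196 z 0.063
chip px [298. 171.] 250 plate xy -0.0029 -0.0178 z 0.063
chip px [359. 214.] 44 plate xy -0.1173 -0.1745 z 0.031
chip px [369. 218.] 39 plate xy -0.1281 -0.2007 z 0.03
chip px [340. 219.] 69 plate xy -0.1268 -0.1254 z 0.026
chip px [366. 227.] 53 plate xy -0.1498 -0.1944 z 0.022
scraper [ 0.48897104 -0.40914054  0.06566632] 185
```

View pics/t5.png

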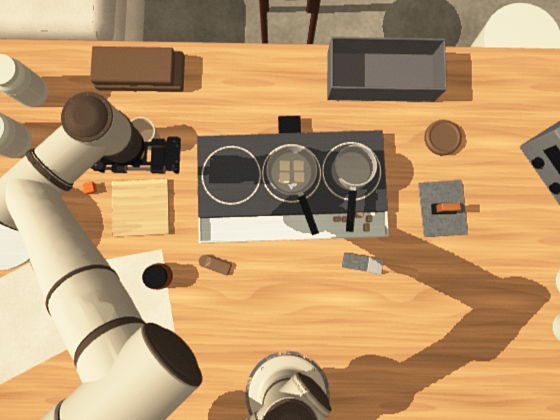

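The final view shows four wax blocks in the skillet at (291,170), the saucepan centred at (351,168), the scraper standing on the mat at (447,208), the chips in the trough, and the bystanders unmoved. I hand the job in.

```bash
python3 -c "
from station import r
print(r.finish_job())"
```

```text
the job is handed in; nothing more can be done
None
```

I handed the job in after about 67 s of robot time, with no verdict returned: all five chips are in the trough, both pans moved up and sit within about 2 mm of their ring centres, all four wax blocks are in the skillet, and the scraper stands on its mat.

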